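# Crimp a vial in the bench press

## Task

Crimp the cap of the short vial: stand it upright in the cup of the press's sliding carriage and push the carriage fully home under the plunger. Then press the plunger head down until you feel it meet its stop, hold it there for a second without leaning hard on it, and let it rise fully again; leave the vial in the carriage and the other things on the bench as they are.

Things in the scene. Friction and masses are not known exactly. Their poses are not given: they have to be found in the camera images.
- vial: the short one of two glass crimp vials with aluminium caps: 23 mm across, 46 mm tall with its cap (cap 20 mm across, the top 6 mm; shoulder from 32 mm up), about 30 g, standing loose on the bench. Origin at the centre of its underside, z up along the vial.
- tall_vial: the other vial, same diameter but 75 mm tall; not used, leave it standing. Origin at the centre of its underside. The two vials may have changed places.
- press: bench crimping press, bolted down. Origin on the bench surface straight below the plunger axis; x points from the carriage side through the plunger to the column, z up. Aluminium base plate 295 x 120 mm, 14 mm thick, from x = -185 to +110 mm. Slate-blue column x +43 to +110 mm, y +-60 mm, 170 mm tall; an overhanging block (x -22 to +110 mm, y +-25 mm, heights 127 to 167 mm) carries the plunger.
- carriage (a joint): steel carriage sliding along the press's x axis: 0 = drawn fully out (cup 85 mm in front of the plunger axis), 0.085 m = fully home against its end stop, cup under the plunger. Starts within 15 mm of out; stays where left, slides with about 1.5 N.
- carriage_nest (a point): centre of the inner floor of the white round cup on the carriage that the vial stands in: bore 27 mm, 8 mm deep, outside 37 mm, its floor 24 mm above the bench. Axes as the press.
- carriage_post (a point): centre of the upright grey post (16 mm diameter) that the carriage is pushed by, 14 mm below its top; top 65 mm above the bench, the post rises from the carriage plate at 20 mm. It stands 85 mm from the cup on the side away from the plunger.
- plunger (a joint): travel of the spring plunger: 0 = fully up, grows as it is pressed down (m). The spring pushes back with about 4 N at first and 9 N at 22 mm. The stop depth is set inside the column, cannot be seen and differs from day to day: anywhere from 10 to 22 mm. At the stop the resistance rises steeply (about 8 N per further mm, a stiff buffer). It springs back up by itself.
- plunger_top (a point): centre of the flat top of the grey mushroom head (42 mm across, flat top 34 mm) of the plunger, 237 mm above the bench when up. Below the block the plunger carries a downward crimping cup, 37 mm outside, 31 mm inside, whose rim is 78 mm above the bench when up and passes round the vial's cap on the way down.
- foot: lower end of the plunger's stop rod, hidden inside the column; moves with the plunger and lands on the depth stop. It should bear on the stop with at least 4 N; the mechanism is overloaded when it bears with more than 25 N. Origin at its lower end.
- amber_bottle: amber glass bottle, 80 mm across, 170 mm tall; origin at its underside. Bystander.
- clear_bottle: clear bottle, 66 mm across, 130 mm tall; origin at its underside. Bystander.
- beaker: glass beaker, 60 mm across, 70 mm tall; origin at its underside. Bystander.
- spanner: open-ended spanner, 150 mm long, lying on the bench. Bystander.
- driver: screwdriver, 170 mm long, lying on the bench. Bystander.
- cap_jar: white jar, 56 mm across, 55 mm tall; origin at its underside. Bystander.

How it is judged:
By the outcome, as a careful person would: the job done as asked, in the order asked, and still so for the second after the job is handed in, with the robot touching nothing.
It also fails if it takes over 72 s, if anything falls off the work surface, if the arm or the gripper's body presses on something with over 40 N, if the wrist force passes 120 N, or if a joint passes its speed limit or range.

## Robot

A 6-joint arm with a two-finger parallel gripper is mounted at the origin on the work surface. World frame = base frame: x ahead of the robot, y to its left, z up, the work surface at z = 0. Lengths are in m, angles in rad, forces in N, time in s.
With the tool pointing down it reaches from about 0.35 to 0.975 m from the base axis. Payload 4.9 kg.
Tool frame: the origin (TCP) lies at the very end of the fingers, on their centre line; the grasp point (between the pads) lies 19 mm behind it; x points along the fingers, y is the direction in which the jaws open and shut, and the axes are right-handed (so a half turn about x gives the same grasp; the last joint's range is limited). The gripper opens to 85 mm and grips with 20 to 120 N. Pads are 22 mm wide; open, the fingers measure 114 mm over their backs; the gripper's body (76 mm by 85 mm) begins 54 mm behind the grasp point. The pads swing forward as they close: fully open they stand 13 mm farther back than shut.
Start: joints at [-1.284, 0.053, 1.613, -0, 1.476, -0.119], TCP at [0.247, -0.574, 0.208] pointing down, gripper open.
Joint ranges: [-3.01, 3.01], [-1.01, 2.22], [0.06, 2.58], [-1.02, 4.17], [0.09, 2.62], [-3.14, 3.14]. Speed limits (rad/s): [2.57, 2.57, 3.14, 3.14, 3.14, 3.14].

## Interface

Orientations are given as a unit quaternion [w, x, y, z].
In Python, from plant import manip gives the robot as it stands.
- The arm moves only by the tool play_rows, never from a script. Its argument "plan" is a list of rows, each a list of 5 numbers: the shift along the tool's x, y, z in mm, then the turn about the tool's x in rad, then the closure, from -1 (fully open) to 1 (shut). A call has 1 to 8 rows; each row is the pose to reach, as a shift and turn from the pose commanded when the call began, along the tool's axes at that moment; what a row does not reach only later rows make up. A row lasts 1/8 s, in which the tool goes at most 62.5 mm and 10.7 degrees, less where a joint would pass 70% of its speed; a pose out of reach is approached as far as the arm can. A call with a gripper value outside its range is refused whole. The fingers move at their own pace and stop on an object; the grip force is fixed at half the most. Time passes only in rows, so rows that repeat a pose let the fingers close. It gives the time, the measured TCP pose, the force and the opening at its end, in the units of the state.
- manip.state(): the state, without advancing time (a new reading comes with each control period).
- manip.grab_frame(name): name is "side" or "top"; returns a dict with "img" (384x512x3 uint8, red, green, blue), "range_z" (384x512 float32, m along the optical axis (not along the pixel's ray), 0 where there is no reading), "fx", "fy", "cx", "cy" (pixels), "origin" and "rotation" of the camera in the world. Camera axes: x right, y up, looking along -z (the intrinsics and any distortion apply to the point x, -y, -z); pixel columns grow to the right and rows downward; lengths in m; the calibration is good to about 2 mm. A picture is of the moment at which its call begins.
- manip.job_done(): hands the job in, once; it reports no verdict.
The state is a dict: "time": time; "joint_pos": joint angles; "joint_vel": joint speeds; "joint_efforts": joint torques, N m; "tool_pos": TCP position; "tool_rot": TCP orientation; "contact_force": force on the tool from outside, world axes, zero at the start; "ft_torque": the same for the moment, N m; "gripper_width": opening from 0.0 (shut) to 1.0 (fully open).
Only numpy, scipy, OpenCV 4.12 (cv2) and the standard library are available. Lean on these libraries where they do the work, as an engineer would, in place of code of your own. Each camera call takes 0.05 s, during which the arm holds its last target. There are 200 camera calls.

## Working session

There is one attempt and no reset: what is moved stays moved. The work goes in short steps, Python scripts to look and compute and a tool call to move; the robot and the scene stay as the last step left them, time stands still between calls to the robot, and variables do not carry over. Pictures are saved under pics/ and viewed, about 8 in all and at most 12, crops included, and the job is handed in when it is done.

Besides the shell and the picture viewer there is one more tool, called after "Emit:" by a JSON object that holds its "fn" and its "kwargs", one argument or row to a line. play_rows: Moves the arm, as the interface text tells. Its arguments: {"type":"object","properties":{"plan":{"type":"array"}},"required":["plan"]}

```bash
mkdir -p pics; ls; cat > h.py <<'E'
import numpy as np, cv2
from plant import manip
def grab(n,tag):
    f=manip.grab_frame(n); np.savez('pics/%s.npz'%tag,**f); cv2.imwrite('pics/%s.png'%tag,f['img'][:,:,::-1]); return f
def load(tag): return dict(np.load('pics/%s.npz'%tag))
def ray(f,u,v):
    d=f['rotation']@np.array([(u-f['cx'])/f['fx'],-(v-f['cy'])/f['fy'],-1.]); return f['origin'],d
def world(f):
    v,u=np.mgrid[:384,:512]; z=f['range_z']
    p=np.stack([(u-f['cx'])/f['fx']*z,-(v-f['cy'])/f['fy']*z,-z],-1)
    return p@np.asarray(f['rotation']).T+f['origin']
def atz(f,u,v,h):
    o,d=ray(f,u,v); return o+d*(h-o[2])/d[2]
def proj(f,p):
    c=np.asarray(f['rotation']).T@(np.asarray(p)-f['origin']); return f['cx']+f['fx']*c[0]/-c[2], f['cy']-f['fy']*c[1]/-c[2]
E
python3 - <<'E'
from h import *
a=grab('side','s0'); b=grab('top','t0')
for f in (a,b): print({k:(np.round(v,3).tolist() if np.size(v)<10 else None) for k,v in f.items()})
print(manip.state())
cv2.imwrite('pics/a.png',np.hstack([a['img'],b['img']])[:,:,::-1])
E
```

```text
pics
{'img': None, 'range_z': None, 'fx': 439.349, 'fy': 439.349, 'cx': 257.328, 'cy': 184.597, 'origin': [-0.045, 0.79, 1.174], 'rotation': [-0.313, -0.123, 0.357, 0.871]}
{'img': None, 'range_z': None, 'fx': 354.191, 'fy': 354.191, 'cx': 251.821, 'cy': 188.277, 'origin': [0.339, 0.017, 1.163], 'rotation': [0.708, 0.071, -0.074, -0.698]}
{'time': 0.1, 'joint_pos': array([-1.28402177e+00,  5.33336525e-02,  1.61414436e+00, -2.50753397e-06,
        1.47598415e+00, -1.19024249e-01]), 'joint_vel': array([ 0.00025021, -0.00220788, -0.00247308, -0.00068846,  0.0022732 ,
        0.000791  ]), 'joint_efforts': array([-8.70412950e-04, -3.94903386e+01, -3.71364784e+01, -1.14546169e-04,
        3.89299414e-03, -1.46618640e-05]), 'tool_pos': array([ 0.24653609, -0.57367116,  0.20686681]), 'tool_rot': array([-0.1418306 , -0.69254493, -0.14314776,  0.69265744]), 'contact_force': array([-0.60764594, -0.22657981,  1.16835568]), 'ft_torque': array([ 0.04150894, -0.01422619, -0.00919116]), 'gripper_width': 0.9981900194452468}
```

```bash
python3 - <<'E'
s=open('h.py').read()
s=s.replace("from plant import manip\n","from plant import manip\nfrom scipy.spatial.transform import Rotation as R\ndef rot(f):\n    q=np.asarray(f['rotation']); return R.from_quat(q[[1,2,3,0]]).as_matrix()\n")
s=s.replace("f['rotation']@","rot(f)@").replace("np.asarray(f['rotation']).T","rot(f).T")
open('h.py','w').write(s)
E
python3 - <<'E'
from h import *
for t in 't0','s0':
    f=load(t); P=world(f); print(rot(f)[:,2],P[200:380:60,100:500:100,2])
    cv2.imwrite('pics/%sb.png'%t,cv2.resize(f['img'][:,:,::-1],(784,588),interpolation=cv2.INTER_CUBIC))
E
```

```text
[-0.20405153  0.00254987  0.97895683] [[ 1.25559321e-02  1.24218050e-03  2.19167413e-02 -3.29736974e-03]
 [ 4.62081065e-04  2.60502108e-03  3.36204190e-03  7.34857994e-05]
 [-2.36133191e-03  1.44311247e-03 -6.47886295e-04  2.85779107e-03]]
[-0.43894235  0.54512759  0.71425872] [[-0.74753759  0.08938073  0.0205715   0.00191594]
 [ 0.00204198  0.00408979  0.00204514  0.26732646]
 [ 0.00112734  0.00392779  0.00504754  0.02602632]]
```

View pics/t0.png

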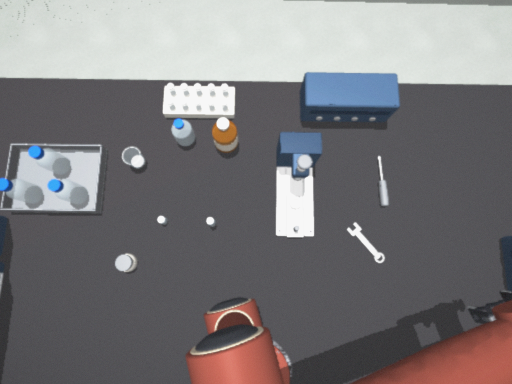

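View pics/s0.png

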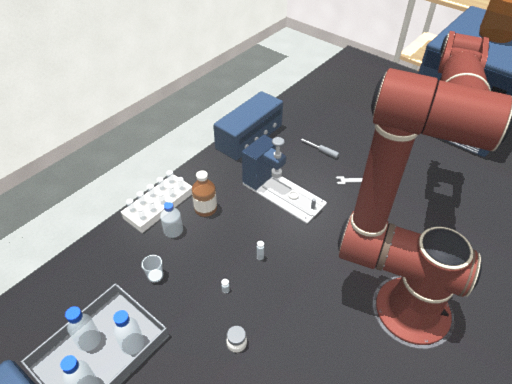

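```bash
python3 - <<'E'
from h import *
t=load('t0');s=load('s0')
c=lambda f,u0,v0,w,h,k:cv2.resize(f['img'][v0:v0+h,u0:u0+w,::-1],None,fx=k,fy=k,interpolation=cv2.INTER_CUBIC)
# top: press (270..320,125..240)x5 ; vials (150..220,205..235)
A=c(t,262,125,64,116,5)   #320x580
B=c(s,236,130,96,90,5)  #480x450
C=c(t,150,205,70,26,3)
D=c(s,210,235,70,60,4)
im=np.zeros((600,800,3),np.uint8); im[:580,:320]=A; im[:450,320:]=B
im[455:455+78,325:535]=C; cv2.imwrite('pics/c1.png',im); cv2.imwrite('pics/c2.png',np.hstack([c(t,150,200,72,48,5),c(s,210,235,72,60,5)[:240]]))
for n,f,pts in (('t',t,[(161,220),(210,222),(296,229),(305,162)]),('s',s,[(225,282),(260,244),(313,201),(278,142)])):
    P=world(f)
    for u,v in pts: print(n,u,v,P[v-1:v+2,u-1:u+2].reshape(-1,3).round(3)[[0,4,8]].tolist())
E
```

```text
t 161 220 [[0.469, 0.303, 0.046], [0.466, 0.3, 0.046], [0.462, 0.296, 0.048]]
t 210 222 [[0.462, 0.145, 0.075], [0.459, 0.142, 0.073], [0.456, 0.139, 0.074]]
t 296 229 [[0.445, -0.121, 0.061], [0.442, -0.124, 0.064], [0.439, -0.127, 0.062]]
t 305 162 [[0.612, -0.126, 0.232], [0.608, -0.129, 0.235], [0.604, -0.131, 0.239]]
s 225 282 [[0.469, 0.303, 0.05], [0.467, 0.301, 0.044], [0.463, 0.301, 0.043]]
s 260 244 [[0.466, 0.144, 0.074], [0.461, 0.145, 0.074], [0.457, 0.146, 0.074]]
s 313 201 [[0.447, -0.12, 0.064], [0.444, -0.122, 0.059], [0.44, -0.122, 0.056]]
s 278 142 [[0.607, -0.119, 0.24], [0.602, -0.119, 0.239], [0.595, -0.114, 0.241]]
```

View pics/c1.png

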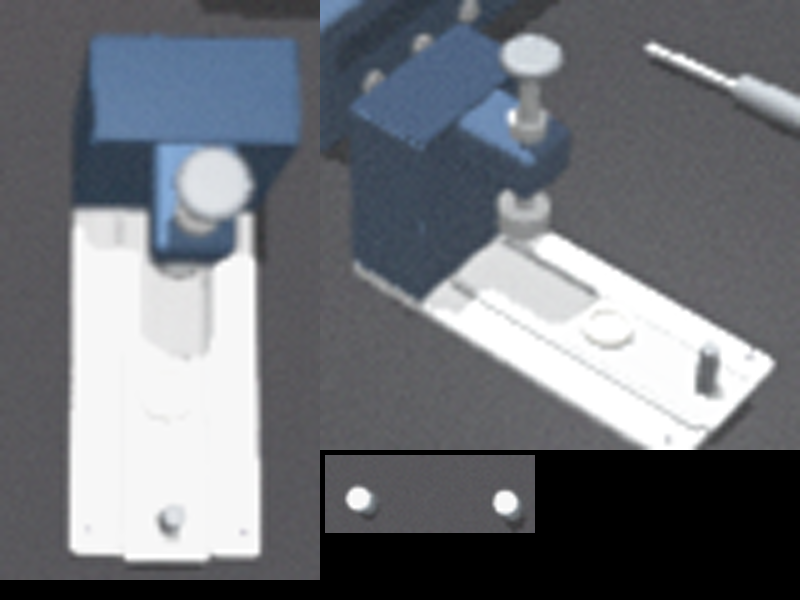

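View pics/c2.png

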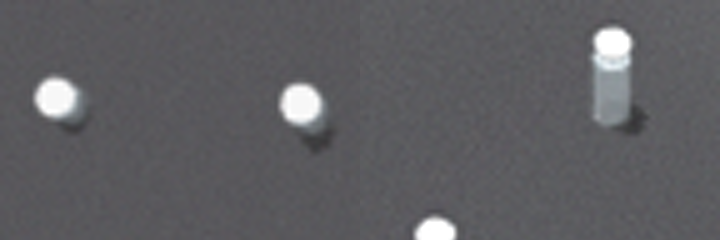

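```bash
python3 - <<'E'
from h import *
t=load('t0');s=load('s0')
def blob(f,u,v,r,th):
    w=f['img'][v-r:v+r+1,u-r:u+r+1].min(2)>th
    n,l,st,c=cv2.connectedComponentsWithStats(w.astype(np.uint8)); k=l[r,r]
    return c[k]+[u-r,v-r],st[k,4]
def tri(a,b):
    o1,d1=ray(t,*a);o2,d2=ray(s,*b)
    A=np.stack([d1,-d2],1);k=np.linalg.lstsq(A,o2-o1,rcond=None)[0]
    p,q=o1+k[0]*d1,o2+k[1]*d2; return ((p+q)/2).round(4),np.linalg.norm(p-q).round(4)
for nm,a,b,h in (('vial',(161,220),(225,282),.046),('tall',(210,222),(260,244),.075)):
    x,y=blob(t,*a,8,190),blob(s,*b,8,200)
    print(nm,x,y,tri(x[0],y[0]),atz(t,*x[0],h),atz(s,*y[0],h))
for nm,a,b,h in (('post',(296.2,227.8),(313.4,199.3),.065),('head',(304.5,161.3),(277.8,140.6),.237)):
    print(nm,tri(a,b),atz(t,*a,h),atz(s,*b,h))
print('cup',atz(s,293.1,195.1,.032), 'rim t front', atz(t,262+165/5-.4,125+418/5-.4,.032))
# base plate edges in the top view: min-area rect of bright, low region
P=world(t); 
for f,n in ((t,'t'),(s,'s')):
    P=world(f); m=(f['img'].min(2)>150)&(P[...,2]>.004)&(P[...,2]<.03)&(P[...,0]>.4)&(P[...,0]<.66)&(abs(P[...,1]+.12)<.1)
    k,l,st,c=cv2.connectedComponentsWithStats(m.astype(np.uint8)); i=1+st[1:,4].argmax(); q=P[l==i][:,:2].astype(np.float32)*1000
    r=cv2.minAreaRect(q); print(n,r,cv2.boxPoints(r).round(0).tolist())
for u,v in ((72,235),(260,235)): pass
for x,y in ((70,553),(260,556),(75,208),(257,210)): print('plate',atz(t,262+x/5-.4,125+y/5-.4,.014).round(4))
E
```

```text
vial (array([160.58139535, 219.02325581]), np.int32(43)) (array([224.59183673, 282.3877551 ]), np.int32(49)) (array([0.4688, 0.3022, 0.0421]), np.float64(0.0012)) [0.46888719 0.30151872 0.046     ] [0.466431   0.30365406 0.046     ]
tall (array([209.64583333, 220.35416667]), np.int32(48)) (array([260.06521739, 244.19565217]), np.int32(46)) (array([0.4634, 0.1433, 0.0702]), np.float64(0.0015)) [0.46352499 0.14306924 0.075     ] [0.46043077 0.1458356  0.075     ]
post (array([ 0.445 , -0.1248,  0.0643]), np.float64(0.0007)) [ 0.44528896 -0.12452586  0.065     ] [ 0.44438628 -0.12436834  0.065     ]
head (array([ 0.6097, -0.1274,  0.2352]), np.float64(0.0004)) [ 0.60939452 -0.12706045  0.237     ] [ 0.60822659 -0.1257012   0.237     ]
cup [ 0.52597494 -0.12208697  0.032     ] rim t front [ 0.51154637 -0.12440034  0.032     ]
t ((538.8298950195312, -125.5250244140625), (119.90132904052734, 232.00665283203125), 89.8794937133789) [[423.0, -185.0], [655.0, -186.0], [655.0, -66.0], [423.0, -65.0]]
s ((538.8538818359375, -130.54965209960938), (133.22213745117188, 238.8492431640625), 89.08965301513672) [[418.0, -195.0], [657.0, -199.0], [659.0, -66.0], [421.0, -62.0]]
plate [ 0.4254 -0.0643  0.014 ]
plate [ 0.4252 -0.187   0.014 ]
plate [ 0.6559 -0.0678  0.014 ]
plate [ 0.6563 -0.1901  0.014 ]
```

```bash
cat > g.py <<'E'
from h import *
import sys
def go(tgt,yd=None):
    "shift in the tool frame (mm) to world tgt; turn so tool y points along +-yd"
    s=manip.state(); q=s['tool_rot']; M=R.from_quat(q[[1,2,3,0]]).as_matrix()
    d=M.T@(np.array(tgt)-s['tool_pos'])*1000
    o=[]
    if yd is not None:
        w=M.T@np.array([*yd,0.]); a=np.arctan2(w[2],w[1]); o=[round(x,4) for x in (a,a-np.pi*np.sign(a))]
    print('t',round(s['time'],2),'pos',(s['tool_pos']*1000).round(1),'F',s['contact_force'].round(1),'w',s['gripper_width'].round(3),'j',s['joint_pos'].round(2))
    print('axes',M.round(3).tolist()); print('shift',d.round(1),'turn',o)
if __name__=='__main__': a=[float(x) for x in sys.argv[1:]]; go(a[:3],a[3:5] or None)
E
python3 g.py 0.4675 0.3025 0.15 0 1
```

```text
Traceback (most recent call last):
  File "g.py", line 12, in <module>
    if __name__=='__main__': a=[float(x) for x in sys.argv[1:]]; go(a[:3],a[3:5] or None)
                                                                 ~~^^^^^^^^^^^^^^^^^^^^^^
  File "g.py", line 10, in go
    print('t',round(s['time'],2),'pos',(s['tool_pos']*1000).round(1),'F',s['contact_force'].round(1),'w',s['gripper_width'].round(3),'j',s['joint_pos'].round(2))
                                                                                                         ^^^^^^^^^^^^^^^^^^^^^^^^
AttributeError: 'float' object has no attribute 'round'
```

```bash
sed -i "s/s\['gripper_width'\].round(3)/round(s['gripper_width'],3)/" g.py; python3 g.py 0.4675 0.3025 0.15 0 1
```

```text
t 0.1 pos [ 246.5 -573.7  206.9] F [-0.6 -0.2  1.2] w 0.998 j [-1.28  0.05  1.61 -0.    1.48 -0.12]
axes [[-0.001, 0.395, -0.919], [0.002, -0.919, -0.395], [-1.0, -0.002, -0.0]]
shift [  58.3 -717.7 -548.9] turn [np.float64(-2.7358), np.float64(0.4058)]
```

Emit:
{"fn": "play_rows", "kwargs": {
  "plan": [
    [0,-30,-23,0.02,-1],
    [0,-78,-60,0.08,-1],
    [0,-127,-97,0.15,-1],
    [0,-176,-134,0.22,-1],
    [0,-225,-172,0.3,-1],
    [0,-274,-209,0.36,-1],
    [0,-323,-247,0.406,-1],
    [0,-372,-284,0.406,-1]
  ]
}}

```text
time: 1.1
tool_pos: [0.3607, -0.1184, 0.2077]
tool_rot: [-0.0, 0.707, -0.0, -0.707]
contact_force: [1.4, 0.2, -0.5]
gripper_width: 1.003
```

```bash
python3 g.py 0.4675 0.3025 0.10 0 1
```

```text
t 1.1 pos [ 360.7 -118.4  207.7] F [ 1.4  0.2 -0.5] w 1.003 j [-0.51 -0.6   2.14  0.    1.6   1.06]
axes [[0.0, -0.001, -1.0], [-0.0, -1.0, 0.001], [-1.0, 0.0, -0.0]]
shift [ 107.7 -421.  -106.2] turn [np.float64(3.1404), np.float64(-0.0012)]
```

Emit:
{"fn": "play_rows", "kwargs": {
  "plan": [
    [0,-60,-15,0,-1],
    [0,-120,-30,0,-1],
    [15,-180,-46,0,-1],
    [30,-240,-62,0,-1],
    [50,-300,-78,0,-1],
    [70,-355,-92,0,-1],
    [90,-400,-102,0,-1],
    [107,-421,-106,0,-1]
  ]
}}

```text
time: 2.1
tool_pos: [0.4663, 0.3028, 0.0994]
tool_rot: [-0.001, -0.707, -0.001, 0.708]
contact_force: [-0.4, -0.9, 0.3]
gripper_width: 1.001
```

```bash
python3 - <<'E'
from h import *
a=grab('side','s1'); b=grab('top','t1')
u,v=[int(x) for x in proj(a,[.4675,.3025,.07])]; p,q=[int(x) for x in proj(b,[.4675,.3025,.07])]
print(u,v,p,q)
c=lambda f,u,v:cv2.resize(f['img'][v-30:v+30,u-40:u+40,::-1],None,fx=5,fy=5,interpolation=cv2.INTER_CUBIC)
cv2.imwrite('pics/c3.png',np.hstack([c(a,u,v),c(b,p,q)]))
E
python3 g.py 0.4675 0.3025 0.012 0 1
```

```text
224 277 158 218
t 2.2 pos [464.9 301.5  97.9] F [-0.5 -1.5 -0.4] w 1.002 j [ 0.44 -0.02  1.87  0.    1.29  2.01]
axes [[-0.005, 0.003, -1.0], [-0.002, -1.0, -0.003], [-1.0, 0.002, 0.005]]
shift [85.9 -1.1 -3. ] turn [np.float64(-3.1391), np.float64(0.0025)]
```

View pics/c3.png

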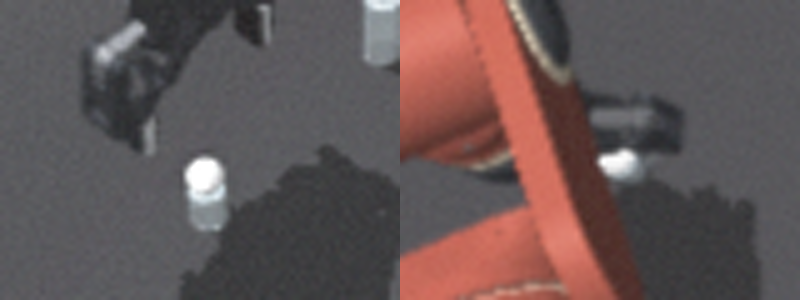

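Emit:
{"fn": "play_rows", "kwargs": {
  "plan": [
    [20,-1,-2.5,0.002,-1],
    [45,-1,-2.5,0.002,-1],
    [65,-1,-2.5,0.002,-0.6],
    [80,-1,-2.5,0.002,-0.2],
    [86,-1,-2.5,0.002,0.1],
    [86,-1,-2.5,0.002,0.3],
    [86,-1,-2.5,0.002,0.4],
    [86,-1,-2.5,0.002,0.4]
  ]
}}

```text
time: 3.2
tool_pos: [0.47, 0.302, 0.0159]
tool_rot: [-0.001, 0.708, -0.001, -0.707]
contact_force: [0.5, -0.1, -0.1]
gripper_width: 0.297
```

```bash
python3 - <<'E'
from h import *
a=grab('side','s2')
u,v=[int(x) for x in proj(a,[.4675,.3025,.03])]
cv2.imwrite('pics/c4.png',cv2.resize(a['img'][v-30:v+20,u-40:u+40,::-1],None,fx=8,fy=8,interpolation=cv2.INTER_CUBIC))
E
python3 g.py 0.4675 0.3025 0.012 0 1
```

```text
t 3.25 pos [469.9 301.9  15.8] F [-0.3 -0.4  0.4] w 0.301 j [0.44 0.1  1.91 0.   1.13 2.01]
axes [[0.001, -0.002, -1.0], [0.001, -1.0, 0.002], [-1.0, -0.001, -0.001]]
shift [ 3.8 -0.5  2.4] turn [np.float64(3.1395), np.float64(-0.0021)]
```

View pics/c4.png

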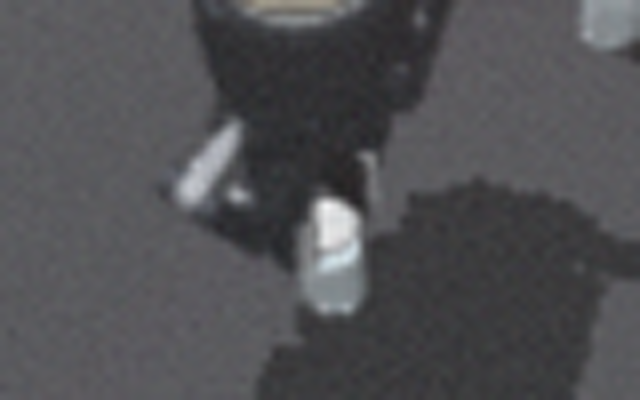

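```bash
python3 - <<'E'
from h import *
a=load('s2')
u,v=[int(x) for x in proj(a,[.4675,.3025,.03])]
f=lambda p:[((c-o)*8+4).round(0) for c,o in zip(p,(u-40,v-30))]
for h in (0,.012,.032,.046): print(h,[f(proj(a,[.4675+dx,.3025,h])) for dx in (-.0115,0,.0115)])
print('tips',f(proj(a,[.470,.302+.0125,.017])),f(proj(a,[.470,.302-.0125,.017])))
E
```

```text
0 [[np.float64(357.0), np.float64(310.0)], [np.float64(334.0), np.float64(293.0)], [np.float64(312.0), np.float64(276.0)]]
0.012 [[np.float64(355.0), np.float64(294.0)], [np.float64(333.0), np.float64(276.0)], [np.float64(310.0), np.float64(259.0)]]
0.032 [[np.float64(353.0), np.float64(265.0)], [np.float64(330.0), np.float64(248.0)], [np.float64(308.0), np.float64(231.0)]]
0.046 [[np.float64(352.0), np.float64(245.0)], [np.float64(329.0), np.float64(227.0)], [np.float64(306.0), np.float64(210.0)]]
tips [np.float64(305.0), np.float64(287.0)] [np.float64(350.0), np.float64(242.0)]
```

Emit:
{"fn": "play_rows", "kwargs": {
  "plan": [
    [4,-0.5,2,0,0.4],
    [4,-0.5,2,0,0.4],
    [4,-0.5,2,0,0.6],
    [4,-0.5,2,0,1],
    [4,-0.5,2,0,1],
    [4,-0.5,2,0,1],
    [4,-0.5,2,0,1]
  ]
}}

```text
time: 4.12
tool_pos: [0.4674, 0.3021, 0.011]
tool_rot: [-0.001, 0.707, -0.001, -0.707]
contact_force: [0.1, -0.8, 1.2]
gripper_width: 0.199
```

```bash
python3 g.py 0.530 -0.1255 0.15 0 1
```

```text
t 4.12 pos [467.4 302.1  11. ] F [ 0.1 -0.8  1.2] w 0.199 j [ 0.44  0.1   1.92 -0.    1.13  2.01]
axes [[0.0, -0.002, -1.0], [-0.0, -1.0, 0.002], [-1.0, 0.0, -0.0]]
shift [-139.   427.5  -63.5] turn [np.float64(3.1394), np.float64(-0.0022)]
```

Emit:
{"fn": "play_rows", "kwargs": {
  "plan": [
    [-3,0,0,0,1],
    [-12,0,0,0,1],
    [-25,0,0,0,1],
    [-40,0,0,0,1],
    [-50,0,0,0,1],
    [-50,0,0,0,1]
  ]
}}

```text
time: 4.88
tool_pos: [0.4684, 0.3026, 0.0627]
tool_rot: [-0.001, 0.708, -0.0, -0.706]
contact_force: [1.0, 0.8, -0.1]
gripper_width: 0.196
```

```bash
python3 - <<'E'
from h import *
a=grab('side','s3')
u,v=[int(x) for x in proj(a,[.4675,.3025,.06])]
print(u,v)
cv2.imwrite('pics/c5.png',cv2.resize(a['img'][v-30:v+20,u-40:u+40,::-1],None,fx=8,fy=8,interpolation=cv2.INTER_CUBIC))
f=lambda p:[((c-o)*8+4).round(0) for c,o in zip(p,(u-40,v-30))]
for h in (0,.012,.032,.046): print(h,f(proj(a,[.4675,.3025,h+.05])))
E
python3 g.py 0.530 -0.1255 0.15 0 1
```

```text
224 279
0 [np.float64(328.0), np.float64(262.0)]
0.012 [np.float64(327.0), np.float64(244.0)]
0.032 [np.float64(324.0), np.float64(213.0)]
0.046 [np.float64(323.0), np.float64(192.0)]
t 4.92 pos [467.7 302.3  61.7] F [ 0.2 -0.3 -0.4] w 0.199 j [ 0.44  0.03  1.89 -0.    1.22  2.01]
axes [[0.001, -0.002, -1.0], [0.0, -1.0, 0.002], [-1.0, -0.0, -0.001]]
shift [-88.5 427.6 -63.3] turn [np.float64(3.1394), np.float64(-0.0022)]
```

View pics/c5.png

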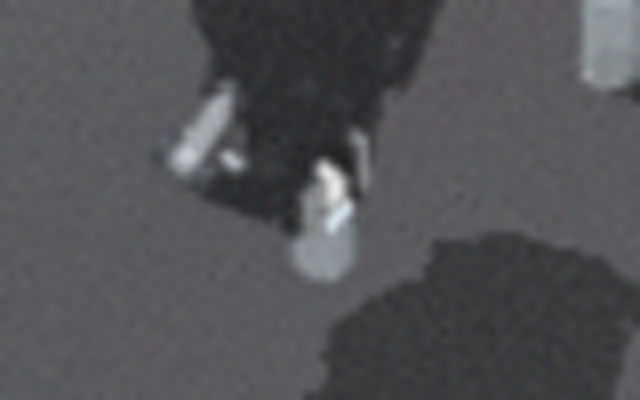

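Emit:
{"fn": "play_rows", "kwargs": {
  "plan": [
    [-45,0,0,0,1],
    [-88,20,-3,0,1],
    [-95,75,-11,0,1],
    [-95,135,-20,0,1],
    [-95,195,-29,0,1],
    [-95,255,-38,0,1],
    [-95,315,-47,0,1],
    [-92,370,-55,0,1]
  ]
}}

```text
time: 5.92
tool_pos: [0.5213, -0.07, 0.1526]
tool_rot: [0.001, -0.707, 0.001, 0.707]
contact_force: [1.0, 0.9, -0.7]
gripper_width: 0.197
```

```bash
python3 g.py 0.530 -0.1253 0.05 0 1
```

```text
t 5.92 pos [521.3 -70.  152.6] F [ 1.   0.9 -0.7] w 0.197 j [-0.28 -0.15  1.9   0.    1.39  1.3 ]
axes [[-0.0, -0.003, -1.0], [0.0, -1.0, 0.003], [-1.0, -0.0, 0.0]]
shift [102.6  55.3  -8.8] turn [np.float64(3.1388), np.float64(-0.0028)]
```

Emit:
{"fn": "play_rows", "kwargs": {
  "plan": [
    [0,30,-5,-0.003,1],
    [5,50,-8,-0.003,1],
    [25,55,-9,-0.003,1],
    [50,55,-9,-0.003,1],
    [75,55,-9,-0.003,1],
    [95,55,-9,-0.003,1],
    [100,55,-9,-0.003,1],
    [100,55,-9,-0.003,1]
  ]
}}

```text
time: 6.92
tool_pos: [0.5304, -0.1226, 0.0528]
tool_rot: [-0.0, -0.707, -0.001, 0.707]
contact_force: [-1.5, -0.4, 0.2]
gripper_width: 0.198
```

```bash
python3 - <<'E'
from h import *
a=grab('side','s4'); b=grab('top','t4')
u,v=[int(x) for x in proj(a,[.53,-.125,.045])];p,q=[int(x) for x in proj(b,[.53,-.125,.045])]
print(u,v,p,q)
c=lambda f,u,v:cv2.resize(f['img'][v-30:v+30,u-25:u+25,::-1],None,fx=8,fy=8,interpolation=cv2.INTER_CUBIC)
cv2.imwrite('pics/c6.png',np.hstack([c(a,u,v),c(b,p,q)]))
E
python3 g.py 0.530 -0.1253 0.035 0 1
```

```text
292 191 295 201
t 7.03 pos [ 531.3 -123.2   54.1] F [ 0.3  0.3 -0. ] w 0.196 j [-0.36  0.01  1.93  0.    1.2   1.21]
axes [[0.002, 0.001, -1.0], [-0.001, -1.0, -0.001], [-1.0, 0.001, -0.002]]
shift [19.1  2.1  1.4] turn [np.float64(-3.1406), np.float64(0.001)]
```

View pics/c6.png

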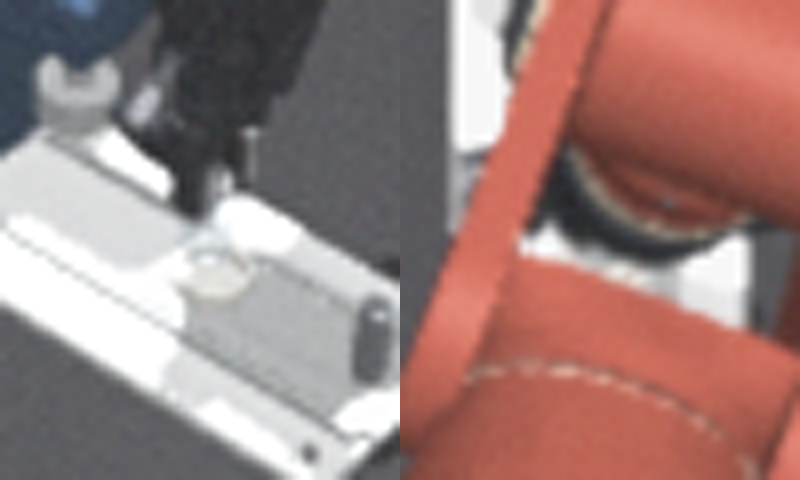

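```bash
python3 - <<'E'
from h import *
a=load('s4'); z=load('s0')
def c(f,g):
    im=f['img'][178:212,275:311,::-1].astype(float)/255; im=np.clip((im-.2)/.8,0,1)**g
    return cv2.resize((im*255).astype(np.uint8),None,fx=11,fy=11,interpolation=cv2.INTER_CUBIC)
A,Z=c(a,1.5),c(z,4)
f=lambda p:(int((p[0]-275+.5)*11),int((p[1]-178+.5)*11))
def ring(I,ctr,r,h,col,fr):
    t=np.linspace(0,2*np.pi,60); cv2.polylines(I,[np.array([f(proj(fr,[ctr[0]+r*np.cos(k),ctr[1]+r*np.sin(k),h])) for k in t])],True,col,1)
ring(Z,(.530,-.1253),.0185,.032,(0,0,255),z); ring(Z,(.530,-.1253),.0135,.032,(0,160,0),z)
ring(A,(.530,-.1253),.0185,.032,(0,0,255),a)
ring(A,(.5312,-.1229),.0115,.042,(255,0,0),a)
cv2.imwrite('pics/c7.png',np.hstack([A,Z]))
E
```

```text
(no output)
```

View pics/c7.png

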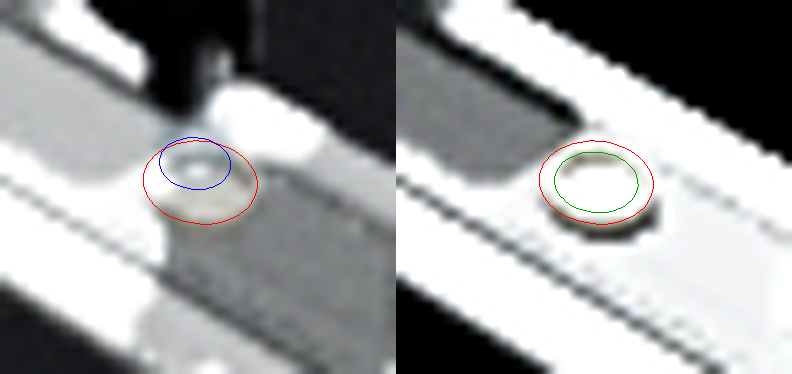

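Emit:
{"fn": "play_rows", "kwargs": {
  "plan": [
    [0,2.5,1.3,0.001,1],
    [4,2.5,1.3,0.001,1],
    [8,2.5,1.3,0.001,1],
    [10,2.5,1.3,0.001,1],
    [12,2.5,1.3,0.001,1],
    [13.5,2.5,1.3,0.001,1],
    [13.5,2.5,1.3,0.001,1]
  ]
}}

```text
time: 7.9
tool_pos: [0.5291, -0.1255, 0.0394]
tool_rot: [0.0, -0.707, 0.0, 0.707]
contact_force: [-0.5, -0.6, -1.1]
gripper_width: 0.199
```

```bash
python3 g.py 0.530 -0.1253 0.035 0 1
```

```text
t 7.9 pos [ 529.1 -125.5   39.4] F [-0.5 -0.6 -1.1] w 0.199 j [-0.37  0.03  1.94 -0.    1.18  1.2 ]
axes [[-0.0, -0.0, -1.0], [-0.0, -1.0, 0.0], [-1.0, 0.0, 0.0]]
shift [ 4.4 -0.2 -0.9] turn [np.float64(3.1414), np.float64(-0.0002)]
```

Emit:
{"fn": "play_rows", "kwargs": {
  "plan": [
    [1,0,0,0,1],
    [2,0,0,0,1],
    [3,0,0,0,1],
    [4,0,0,0,1],
    [4,0,0,0,1],
    [4,0,0,0,1]
  ]
}}

```text
time: 8.65
tool_pos: [0.5291, -0.1255, 0.0354]
tool_rot: [0.0, -0.707, 0.0, 0.707]
contact_force: [-0.1, -0.7, -0.4]
gripper_width: 0.197
```

```bash
python3 g.py 0.530 -0.1253 0.035 0 1
```

```text
t 8.65 pos [ 529.1 -125.5   35.4] F [-0.1 -0.7 -0.4] w 0.197 j [-0.37  0.03  1.94 -0.    1.17  1.2 ]
axes [[-0.0, -0.0, -1.0], [-0.0, -1.0, 0.0], [-1.0, 0.0, 0.0]]
shift [ 0.4 -0.2 -0.9] turn [np.float64(3.1414), np.float64(-0.0002)]
```

Emit:
{"fn": "play_rows", "kwargs": {
  "plan": [
    [0.5,0,0,0,1],
    [1,0,0,0,1],
    [1,0,0,0,1]
  ]
}}

```text
time: 9.02
tool_pos: [0.5293, -0.1256, 0.0349]
tool_rot: [-0.0, 0.707, -0.0, -0.707]
contact_force: [-1.6, -0.1, 3.5]
gripper_width: 0.197
```

Emit:
{"fn": "play_rows", "kwargs": {
  "plan": [
    [0.5,0,0,0,0.6],
    [0.5,0,0,0,0.4],
    [0,0,0,0,0.2],
    [0,0,0,0,0.1],
    [-10,0,0,0,0.1],
    [-30,0,0,0,0.1],
    [-55,0,0,0,0.1],
    [-70,0,0,0,0.1]
  ]
}}

```text
time: 10.02
tool_pos: [0.5305, -0.126, 0.1077]
tool_rot: [0.0, 0.708, -0.001, -0.706]
contact_force: [0.1, 0.8, 0.7]
gripper_width: 0.452
```

Emit:
{"fn": "play_rows", "kwargs": {
  "plan": [
    [-10,0,40,0,0.5],
    [-10,0,85,0,1],
    [-10,0,112,0,1],
    [10,0,117,0,1],
    [40,0,117,0,1],
    [60,0,117,0,1],
    [63,0,117,0,1],
    [63,0,117,0,1]
  ]
}}

```text
time: 11.02
tool_pos: [0.4125, -0.1255, 0.0415]
tool_rot: [0.0, -0.707, -0.0, 0.707]
contact_force: [0.6, -0.0, 0.9]
gripper_width: 0.0
```

```bash
python3 - <<'E'
from h import *
a=grab('side','s5')
im=cv2.resize(a['img'][150:220,240:330,::-1],None,fx=8,fy=8,interpolation=cv2.INTER_CUBIC)
cv2.imwrite('pics/c8.png',im)
P=world(a); m=(P[...,2]>.045)&(abs(P[...,0]-.53)<.03)&(abs(P[...,1]+.125)<.02)
print(m.sum(),P[m].mean(0) if m.any() else '', P[m][:,2].max())
E
python3 g.py 0.425 -0.1255 0.040 0 1
```

```text
51 [ 0.52769976 -0.12255178  0.06189682] 0.07553660769158244
t 11.07 pos [ 412.9 -125.7   42.1] F [-0.4  0.4 -0.3] w -0.002 j [-0.47 -0.27  2.2   0.    1.21  1.1 ]
axes [[0.001, -0.0, -1.0], [-0.0, -1.0, 0.0], [-1.0, 0.0, -0.001]]
shift [  2.1  -0.2 -12.1] turn [np.float64(3.1415), np.float64(-0.0001)]
```

View pics/c8.png

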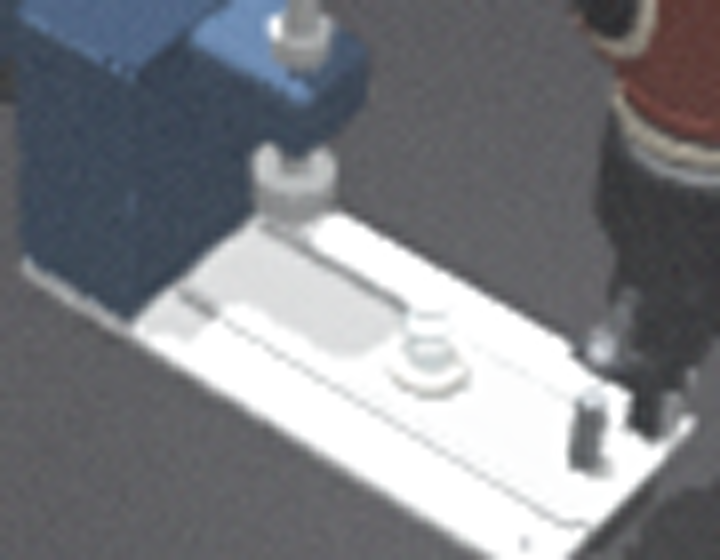

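Emit:
{"fn": "play_rows", "kwargs": {
  "plan": [
    [0,0,-6,0,1],
    [0,0,-10,0,1],
    [0,0,-14,0,1],
    [0,0,-18,0,1],
    [0,0,-23,0,1],
    [0,0,-29,0,1],
    [0,0,-36,0,1],
    [0,0,-43,0,1]
  ]
}}

```text
time: 12.08
tool_pos: [0.4558, -0.1256, 0.0417]
tool_rot: [0.0, 0.707, -0.0, -0.707]
contact_force: [-1.9, -0.5, 2.7]
gripper_width: 0.001
```

Emit:
{"fn": "play_rows", "kwargs": {
  "plan": [
    [0,0,-7,0,1],
    [0,0,-14,0,1],
    [0,0,-21,0,1],
    [0,0,-27,0,1],
    [0,0,-33,0,1],
    [0,0,-38,0,1],
    [0,0,-41,0,1],
    [0,0,-43,0,1]
  ]
}}

```text
time: 13.08
tool_pos: [0.4984, -0.1256, 0.0417]
tool_rot: [-0.0, 0.707, -0.0, -0.707]
contact_force: [-1.1, -2.4, 5.1]
gripper_width: -0.001
```

```bash
python3 g.py 0.506 -0.1255 0.040 0 1;  python3 - <<'E'
from h import *
a=grab('side','s6'); P=world(a)
m=(P[...,2]>.05)&(P[...,2]<.075)&(abs(P[...,0]-.58)<.04)&(abs(P[...,1]+.125)<.02)
print(m.sum(),P[m].mean(0))
E
```

```text
t 13.07 pos [ 498.4 -125.6   41.7] F [-1.1 -2.4  5.1] w -0.001 j [-0.39 -0.05  2.01 -0.    1.18  1.18]
axes [[0.0, -0.0, -1.0], [-0.0, -1.0, 0.0], [-1.0, 0.0, -0.0]]
shift [ 1.7 -0.1 -7.6] turn [np.float64(3.1414), np.float64(-0.0002)]
35 [ 0.59160924 -0.12090172  0.06335175]
```

Emit:
{"fn": "play_rows", "kwargs": {
  "plan": [
    [0,0,-2,0,1],
    [0,0,-4,0,1],
    [0,0,-5,0,1],
    [0,0,-5,0,1]
  ]
}}

```text
time: 13.62
tool_pos: [0.5034, -0.1256, 0.0416]
tool_rot: [-0.0, 0.707, -0.0, -0.707]
contact_force: [-0.6, -2.3, 4.8]
gripper_width: 0.005
```

Emit:
{"fn": "play_rows", "kwargs": {
  "plan": [
    [0,0,-1,0,1],
    [0,0,-2,0,1],
    [0,0,-2,0,1]
  ]
}}

```text
time: 14.0
tool_pos: [0.5053, -0.1256, 0.0417]
tool_rot: [0.0, 0.707, -0.0, -0.707]
contact_force: [-0.8, -2.4, 4.3]
gripper_width: -0.005
```

Emit:
{"fn": "play_rows", "kwargs": {
  "plan": [
    [0,0,-1,0,1],
    [0,0,-2,0,1],
    [0,0,-2,0,1]
  ]
}}

```text
time: 14.38
tool_pos: [0.5073, -0.1256, 0.0417]
tool_rot: [0.0, 0.707, -0.0, -0.707]
contact_force: [-1.5, -1.8, 5.1]
gripper_width: -0.005
```

```bash
python3 - <<'E'
from h import *
a=grab('side','s7')
im=cv2.resize(a['img'][150:220,240:330,::-1],None,fx=8,fy=8,interpolation=cv2.INTER_CUBIC)
cv2.imwrite('pics/c9.png',im)
P=world(a); m=(P[...,2]>.05)&(P[...,2]<.075)&(abs(P[...,0]-.58)<.04)&(abs(P[...,1]+.125)<.02)
print(m.sum(),P[m].mean(0))
E
python3 g.py 0.506 -0.1255 0.040 0 1
```

```text
29 [ 0.60039143 -0.12112207  0.06085178]
t 14.43 pos [ 507.3 -125.6   41.7] F [-1.5 -2.7  4.7] w -0.004 j [-0.39 -0.03  1.99 -0.    1.18  1.19]
axes [[0.0, -0.0, -1.0], [-0.0, -1.0, 0.0], [-1.0, 0.0, -0.0]]
shift [ 1.7 -0.1  1.3] turn [np.float64(3.1414), np.float64(-0.0002)]
```

View pics/c9.png

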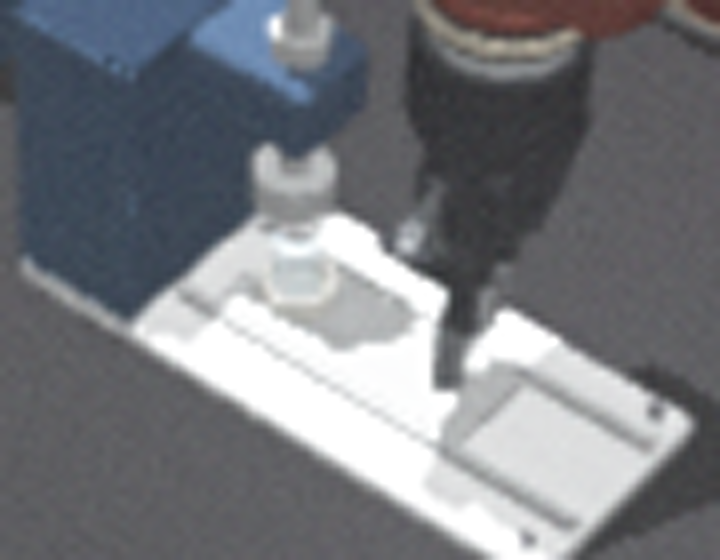

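Emit:
{"fn": "play_rows", "kwargs": {
  "plan": [
    [0,0,-0.7,0,1],
    [0,0,-1.4,0,1],
    [0,0,-1.4,0,1]
  ]
}}

```text
time: 14.8
tool_pos: [0.5087, -0.1256, 0.0417]
tool_rot: [0.0, 0.707, -0.0, -0.707]
contact_force: [-1.5, -2.4, 5.3]
gripper_width: 0.002
```

Emit:
{"fn": "play_rows", "kwargs": {
  "plan": [
    [0,0,-0.7,0,1],
    [0,0,-1.4,0,1],
    [0,0,-1.4,0,1]
  ]
}}

```text
time: 15.18
tool_pos: [0.5101, -0.1256, 0.0416]
tool_rot: [0.0, 0.707, -0.0, -0.707]
contact_force: [-1.8, -2.7, 5.3]
gripper_width: 0.003
```

Emit:
{"fn": "play_rows", "kwargs": {
  "plan": [
    [0,0,-0.7,0,1],
    [0,0,-1,0,1],
    [0,0,-1,0,1]
  ]
}}

```text
time: 15.55
tool_pos: [0.5111, -0.1256, 0.0417]
tool_rot: [0.0, 0.707, -0.0, -0.707]
contact_force: [-1.3, -2.4, 5.5]
gripper_width: 0.001
```

Emit:
{"fn": "play_rows", "kwargs": {
  "plan": [
    [0,0,-0.7,0,1],
    [0,0,-1.4,0,1],
    [0,0,-1.4,0,1]
  ]
}}

```text
time: 15.92
tool_pos: [0.5125, -0.1256, 0.0416]
tool_rot: [0.0, 0.707, -0.0, -0.707]
contact_force: [-1.5, -3.4, 4.7]
gripper_width: -0.001
```

```bash
python3 - <<'E'
from h import *
a=grab('side','s8'); P=world(a); I=a['img'].astype(int)
for t in ('s5','s6','s7','s8'):
    f=load(t); Q=world(f)
    m=(Q[...,2]>.045)&(Q[...,2]<.072)&(abs(Q[...,0]-.57)<.06)&(abs(Q[...,1]+.125)<.02)&(f['img'].min(2)>130)
    print(t,m.sum(),Q[m].mean(0).round(4))
# grey post/finger : tall low-brightness points
m=(P[...,2]>.03)&(P[...,2]<.07)&(abs(P[...,0]-.515)<.04)&(abs(P[...,1]+.125)<.04)
for r in range(385):
    pass
v,u=np.nonzero(m)
for k in np.argsort(v)[::6]: print(u[k],v[k],P[v[k],u[k]].round(3),I[v[k],u[k]])
E
```

```text
s5 46 [ 0.5276 -0.1221  0.0606]
s6 37 [ 0.5852 -0.1208  0.0577]
s7 40 [ 0.5918 -0.1215  0.0567]
s8 39 [ 0.5922 -0.1206  0.0569]
293 189 [ 0.528 -0.12   0.064] [158 161 164]
300 190 [ 0.504 -0.128  0.069] [254 255 255]
299 191 [ 0.503 -0.121  0.069] [251 253 253]
293 193 [ 0.527 -0.122  0.042] [134 136 138]
293 194 [ 0.525 -0.12   0.04 ] [131 134 136]
295 195 [ 0.516 -0.119  0.042] [103 105 109]
```

```bash
python3 - <<'E'
from h import *
def sub(r):
    _,mx,_,(x,y)=cv2.minMaxLoc(r); return round(mx,3),x,y
k=8
U=lambda f,a,b,c,d:cv2.resize(cv2.cvtColor(f['img'],cv2.COLOR_RGB2GRAY)[b:d,a:c],None,fx=k,fy=k,interpolation=cv2.INTER_CUBIC)
f6,f7,f8=load('s6'),load('s7'),load('s8')
T=U(f8,268,181,288,192)   # vial lower body + cup in s8
for n,f in (('s6',f6),('s7',f7),('s8',f8)):
    r=cv2.matchTemplate(U(f,262,174,304,205),T,cv2.TM_CCOEFF_NORMED); q,x,y=sub(r)
    u,v=262+x/k+10,174+y/k+5.5; print(n,q,u,v,atz(f,u,v,.032).round(4))
a=f8; im=np.hstack([cv2.resize(f['img'][165:205,262:312,::-1],None,fx=8,fy=8,interpolation=cv2.INTER_CUBIC) for f in (f7,f8)])
f=lambda p:(int((p[0]-262+.5)*8)+400,int((p[1]-165+.5)*8))
t=np.linspace(0,2*np.pi,60)
for c,r,h,col in (((.609,-.1263),.0185,.032,(0,0,255)),((.524,-.1248),.008,.065,(0,200,0))):
    cv2.polylines(im,[np.array([f(proj(a,[c[0]+r*np.cos(j),c[1]+r*np.sin(j),h])) for j in t])],True,col,1)
cv2.imwrite('pics/c10.png',im)
E
```

```text
s6 0.906 280.375 187.75 [ 0.5828 -0.122   0.032 ]
s7 0.955 278.875 187.0 [ 0.5893 -0.1215  0.032 ]
s8 0.995 278.0 186.5 [ 0.5932 -0.1215  0.032 ]
```

View pics/c10.png

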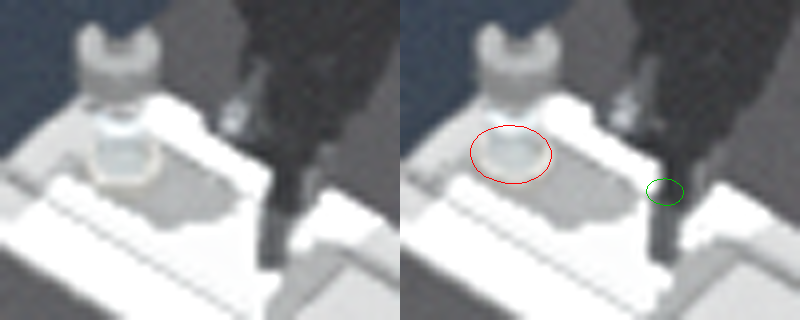

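Emit:
{"fn": "play_rows", "kwargs": {
  "plan": [
    [0,0,-0.7,0,1],
    [0,0,-1.4,0,1],
    [0,0,-1.4,0,1]
  ]
}}

```text
time: 16.35
tool_pos: [0.5133, -0.1256, 0.0416]
tool_rot: [-0.0, -0.707, 0.0, 0.708]
contact_force: [-3.4, -2.8, 6.5]
gripper_width: -0.001
```

Emit:
{"fn": "play_rows", "kwargs": {
  "plan": [
    [0,0,-0.7,0,1],
    [0,0,-1.4,0,1],
    [0,0,-1.4,0,1]
  ]
}}

```text
time: 16.73
tool_pos: [0.5142, -0.1254, 0.0416]
tool_rot: [0.0, -0.706, -0.0, 0.708]
contact_force: [-5.9, -1.7, 9.2]
gripper_width: 0.0
```

Emit:
{"fn": "play_rows", "kwargs": {
  "plan": [
    [0,0,-0.7,0,1],
    [0,0,-1.4,0,1],
    [0,0,-1.4,0,1]
  ]
}}

```text
time: 17.1
tool_pos: [0.5153, -0.1251, 0.0416]
tool_rot: [0.0, -0.706, -0.0, 0.708]
contact_force: [-5.9, -1.4, 9.5]
gripper_width: -0.001
```

```bash
python3 - <<'E'
from h import *
g=grab('side','s9')
k=8
U=lambda f,a,b,c,d:cv2.resize(cv2.cvtColor(f['img'],cv2.COLOR_RGB2GRAY)[b:d,a:c],None,fx=k,fy=k,interpolation=cv2.INTER_CUBIC)
T=U(load('s8'),268,181,288,192)
for n in ('s7','s8','s9'):
    f=load(n)
    r=cv2.matchTemplate(U(f,262,174,304,205),T,cv2.TM_CCOEFF_NORMED); _,q,_,(x,y)=cv2.minMaxLoc(r)
    u,v=262+x/k+10,174+y/k+5.5; print(n,round(q,3),u,v,atz(f,u,v,.032).round(4))
for nm,p in (('tcp s8',(.5125,-.1256,.0416)),('post base',(.524,-.125,.02)),('post top',(.524,-.125,.065)),('s5 tcp',(.4125,-.1256,.0416))): print(nm,np.round(proj(g,p),1))
print('grey s9 rows 184-202, cols 286-306')
G=cv2.cvtColor(g['img'],cv2.COLOR_RGB2GRAY); print(G[182:204,286:306])
s=load('s5'); Q=world(s)
for v in range(190,206,2): print(v,[(u,Q[v,u].round(3).tolist()) for u in range(316,330,3) if Q[v,u,2]>.03])
print(manip.state()['contact_force'])
E
```

```text
s7 0.955 278.875 187.0 [ 0.5893 -0.1215  0.032 ]
s8 0.995 278.0 186.5 [ 0.5932 -0.1215  0.032 ]
s9 0.981 277.875 186.375 [ 0.594  -0.1217  0.032 ]
tcp s8 [297.  194.5]
post base [293.8 197.2]
post top [294.7 188.5]
s5 tcp [320.6 208.1]
grey s9 rows 184-202, cols 286-306
[[255 255 228 122  70  59  53  62  65  68  62  63  68  89 136 110  98  95
   96  96]
 [255 255 255 255 176 108  68  55  57  62  63  61  62  78 113 103  97  98
   96  98]
 [251 255 255 255 255 255 178  89  58  59  65  66  74  98 104 100  93  97
   92  97]
 [173 231 255 255 255 255 255 215  78  55  61  78 117 128 113 102 101 100
   98  98]
 [174 179 198 233 254 255 255 224  84  60  65  86 130 120 111  99  94  95
  103  95]
 [181 185 194 171 196 246 255 170  66  63  61  89 133 122 137 165 126  93
   93  92]
 [180 186 185 176 169 216 255 148  66  67  68  91 132 146 247 255 255 176
  107  91]
 [181 181 183 182 178 184 205 116  70  68  66  93 131 176 255 255 255 255
  237 160]
 [183 182 180 181 181 216 253 129  95  87  74 112 175 251 255 255 255 255
  255 255]
 [178 176 180 186 199 227 255 138  99 108 110 156 240 255 255 25
[... 1275 characters left out ...]
, -0.106, 0.141]), (325, [0.398, -0.109, 0.145]), (328, [0.402, -0.139, 0.118])]
194 [(316, [0.408, -0.069, 0.162]), (319, [0.405, -0.083, 0.152]), (322, [0.412, -0.118, 0.118]), (325, [0.397, -0.108, 0.137])]
196 [(316, [0.405, -0.064, 0.159]), (319, [0.401, -0.077, 0.15]), (322, [0.407, -0.109, 0.12]), (325, [0.401, -0.119, 0.116])]
198 [(319, [0.401, -0.08, 0.138]), (322, [0.403, -0.104, 0.117]), (325, [0.403, -0.125, 0.1])]
200 [(319, [0.417, -0.113, 0.09]), (322, [0.406, -0.113, 0.098]), (325, [0.403, -0.129, 0.087])]
202 [(319, [0.417, -0.115, 0.078]), (322, [0.407, -0.117, 0.085]), (325, [0.404, -0.134, 0.071])]
204 [(322, [0.407, -0.119, 0.072])]
[-5.55810844 -1.56578211  9.614862  ]
```

```bash
python3 - <<'E'
from h import *
g=load('s9')
for z in (.098,.112,.125,.135): print(z,np.round(proj(g,(.466,.3022,z)),1), 'L',np.round(proj(g,(.466,.3022+.0425,z)),1),'R',np.round(proj(g,(.466,.3022-.0425,z)),1))
for z in (.0416,.05,.055,.06,.065): print(z,np.round(proj(g,(.5153-.011,-.1253,z)),1),np.round(proj(g,(.5153+.011,-.1253,z)),1), 's5',np.round(proj(g,(.4125-.011,-.1256,z)),1),np.round(proj(g,(.4125+.011,-.1256,z)),1))
s=load('s5');G=cv2.cvtColor(s['img'],cv2.COLOR_RGB2GRAY); print(G[192:212,308:330]);P=world(s); print((P[192:212,308:330,2]*1000).round().astype(int))
E
```

```text
0.098 [224.2 272.3] L [214.  282.2] R [234.1 262.7]
0.112 [224.  269.6] L [213.7 279.5] R [233.9 260. ]
0.125 [223.8 267. ] L [213.4 277. ] R [233.8 257.4]
0.135 [223.6 265. ] L [213.2 275. ] R [233.7 255.3]
0.0416 [298.8 195.6] [293.7 192.7] s5 [323.3 209.6] [318.  206.6]
0.05 [299. 194.] [293.9 191.1] s5 [323.6 208. ] [318.2 204.9]
0.055 [299.1 193. ] [294.  190.1] s5 [323.8 207. ] [318.4 204. ]
0.06 [299.2 192. ] [294.1 189.1] s5 [323.9 206.1] [318.5 203. ]
0.065 [299.3 191. ] [294.2 188.1] s5 [324.1 205.1] [318.7 202. ]
[[255 255 177 110 103 123 155 165 151 107  90  69  61  60  59  67  62  61
   62  61  71  86]
 [255 255 255 165 100 140 199 188 161 107  94  73  65  68  61  63  62  61
   61  68  74  97]
 [255 255 255 168  92 138 189 195 151 101 101 100  81  69  67  67  64  64
   66  70  90 100]
 [255 255 255 255 181 122 141 141 117 102  86  85  79  77  69  65  58  64
   72  82  96  97]
 [255 255 255 255 255 191 119  97  84  78  76  70  68  72  65  61  65  81
  123 101  99  98]
 [254 255 255 255 255 255 232 147 108  72  63  63  68  65  66  60  66  84
  124 104 101  99]
 [242 249 25
[... 2891 characters left out ...]
  4   -3]
 [  22   17   19   29   34   39   32   30   21   19   20   19   23   23
    12    5    0    0    0   -4    1   -1]
 [  24   23   23   28   28   34   33   19   20   18   17   21   18   15
    18   -3    2   -3    4    1   -2    1]
 [  25   17   22   20   28   27   25   17   13   18   20   22   19   24
     5    0   -1    0    0    0    4    0]
 [  24   19   25   21   18   18   21   19   21 1174   20   19   23    2
    -2    0   -3   -5    0    1    0   -5]
 [  24   23   22   19   20   21   20   17   17   19   26 1174    2    0
     4    2    0   -4    5    2    2    2]
 [  24   23   21   23   20   19   20   21   23   19   24    1    8   -1
     3    2    1    2    1    1   -1   -2]]
```

Emit:
{"fn": "play_rows", "kwargs": {
  "plan": [
    [-8,0,0,0,1],
    [-15,0,15,0,1],
    [-15,0,35,0,1],
    [-5,0,36,0,1],
    [8,0,36,0,1],
    [17,0,36,0,1],
    [17,0,36,0,1]
  ]
}}

```text
time: 18.02
tool_pos: [0.4798, -0.1249, 0.0229]
tool_rot: [0.0, -0.706, -0.0, 0.708]
contact_force: [0.2, -0.1, 0.1]
gripper_width: -0.0
```

```bash
python3 - <<'E'
from h import *
s=grab('side','s10');G=cv2.cvtColor(s['img'],cv2.COLOR_RGB2GRAY)
P=world(s); print((P[182:206,286:312,2]*1000).round().astype(int))
m=(P[...,2]>.035)&(P[...,2]<.07)&(abs(P[...,0]-.525)<.02)&(abs(P[...,1]+.125)<.02); print(m.sum(),P[m].mean(0))
E
python3 g.py 0.505 -0.1255 0.024 0 1
```

```text
[[  16   19   10   14   13   17    0    4   -2   -1    0    1  153  154
   152  156  161  161  160  149  144  146  148  150  141  129]
 [  13   17   19   14   15   17   19   10    3   -1    2    5   -1  150
   147  157  156  154  150  144  139  141  145  146  119  123]
 [  24   18   16   12   16   13   15   18   13   14    3   -1  149  146
   148  148  153  151  150  143  136  140  140  133  122  120]
 [  20   19   21   15   18   13   16   12   18   18   10   17  145  149
   149  145  143  140  140  138  129  135  134  130  114  122]
 [  22   22   16   19   22   13   11   18  142  141  130  146  143  150
   142  107  114  127  133 1174  127  125  125  125  112  105]
 [  21   21   25   20   18   18   21   17  140  141  139  141  142  146
   135  132  103  111  115  118  115  123  122  121  100    2]
 [  28   15   25   19   21   14   27  135  138  138  143  144  140  141
   133  138   97   95  109  116  115  117  115   97   94    3]
 [  22   23   22   19   19   20   23   65  139  139  141  136  140  141
   142  137  138  102   98  115  112  111  100   94   89    0]
 [  18   14   25   1
[... 1724 characters left out ...]
  14    9]
 [  15   14   10   14   18   22   23   12   22   20   21   14   11   15
    16   12   17   19   16   15   14   14   14   14   15   14]
 [  10   15   17   13   13   16   23   22   23   20   17   12   18   13
    18   16   21   15   13   20   11   15   12   16   16   15]
 [  13   15   17   16   14   13   19   18   22   24   19   16   15   19
    16   13   17   13   14   11   17   19   16   13   14   13]]
21 [ 0.52163509 -0.12149158  0.04972331]
t 18.07 pos [ 480.3 -125.2   23.7] F [0.2 0.5 0.1] w 0.005 j [-0.41 -0.06  2.05  0.    1.15  1.17]
axes [[-0.001, -0.0, -1.0], [0.001, -1.0, 0.0], [-1.0, -0.001, 0.001]]
shift [ -0.4   0.3 -24.7] turn [np.float64(3.1415), np.float64(-0.0001)]
```

Emit:
{"fn": "play_rows", "kwargs": {
  "plan": [
    [0,0,-8,0,1],
    [0,0,-15,0,1],
    [0,0,-20,0,1],
    [0,0,-22,0,1],
    [0,0,-23,0,1],
    [0,0,-23,0,1]
  ]
}}

```text
time: 18.82
tool_pos: [0.5035, -0.1254, 0.0244]
tool_rot: [0.0, -0.707, 0.0, 0.707]
contact_force: [-0.0, 1.0, -1.1]
gripper_width: -0.002
```

Emit:
{"fn": "play_rows", "kwargs": {
  "plan": [
    [0,0,-0.5,0,1],
    [0,0,-1,0,1],
    [0,0,-1,0,1]
  ]
}}

```text
time: 19.2
tool_pos: [0.5042, -0.1255, 0.0244]
tool_rot: [0.0, -0.707, 0.0, 0.707]
contact_force: [-2.1, 0.5, 1.1]
gripper_width: 0.003
```

Emit:
{"fn": "play_rows", "kwargs": {
  "plan": [
    [0,0,-0.5,0,1],
    [0,0,-1,0,1],
    [0,0,-1,0,1]
  ]
}}

```text
time: 19.58
tool_pos: [0.5042, -0.1255, 0.0244]
tool_rot: [0.0, -0.706, -0.0, 0.708]
contact_force: [-7.1, -0.4, 5.0]
gripper_width: 0.002
```

Emit:
{"fn": "play_rows", "kwargs": {
  "plan": [
    [0,0,-0.5,0,1],
    [0,0,-1,0,1],
    [0,0,-1,0,1],
    [0,0,-1,0,1]
  ]
}}

```text
time: 20.08
tool_pos: [0.5042, -0.1255, 0.0244]
tool_rot: [0.0, -0.705, -0.0, 0.709]
contact_force: [-9.5, -0.4, 8.3]
gripper_width: -0.001
```

Emit:
{"fn": "play_rows", "kwargs": {
  "plan": [
    [0,0,4,0,1],
    [0,0,25,0,1],
    [-30,0,40,0,1],
    [-90,0,40,0,1],
    [-150,0,40,0,1],
    [-210,0,40,0,1],
    [-250,0,40,0,1],
    [-250,0,40,0,1]
  ]
}}

```text
time: 21.08
tool_pos: [0.4689, -0.1262, 0.2796]
tool_rot: [0.001, 0.71, -0.001, -0.704]
contact_force: [-0.8, 0.8, 0.8]
gripper_width: -0.005
```

```bash
python3 - <<'E'
from h import *
s=grab('side','s11'); grab('top','t11'); P=world(s)
m=(P[...,2]>.035)&(P[...,2]<.07)&(abs(P[...,0]-.525)<.02)&(abs(P[...,1]+.125)<.02); print('post',m.sum(),P[m].mean(0))
s5=load('s5'); Q=world(s5); m=(Q[...,2]>.035)&(Q[...,2]<.07)&(abs(Q[...,0]-.442)<.015)&(abs(Q[...,1]+.125)<.02); print('post s5',m.sum(),Q[m].mean(0))
# lowest part of the fingers, depth
m=(P[...,0]>.42)&(P[...,0]<.51)&(P[...,2]>.2)&(abs(P[...,1]+.125)<.03); print('finger low z',np.sort(P[m][:,2])[:12].round(3))
t=load('t11'); P=world(t)
for n,F in (('top',t),('side',s)):
    P=world(F); m=(P[...,2]>.225)&(P[...,2]<.25)&(np.hypot(P[...,0]-.609,P[...,1]+.1265)<.03); print('head',n,m.sum(),P[m].mean(0).round(4),np.median(P[m][:,2]))
E
python3 g.py 0.609 -0.1265 0.235 0 1
```

```text
post 38 [ 0.52189783 -0.12430727  0.05474829]
post s5 35 [ 0.44239001 -0.12269633  0.05489412]
finger low z [0.306 0.306 0.307 0.307 0.31  0.31  0.311 0.311 0.312 0.312 0.313 0.314]
head top 75 [ 0.6146 -0.1173  0.2352] 0.23537183328147282
head side 93 [ 0.6064 -0.1244  0.2365] 0.23676226017748858
t 21.18 pos [ 466.8 -125.4  274.3] F [ 0.2 -0.3  0.5] w -0.001 j [-0.42 -0.33  1.85  0.    1.62  1.15]
axes [[0.001, -0.0, -1.0], [-0.0, -1.0, 0.0], [-1.0, 0.0, -0.001]]
shift [  39.4    1.1 -142.2] turn [np.float64(3.1415), np.float64(-0.0001)]
```

Emit:
{"fn": "play_rows", "kwargs": {
  "plan": [
    [0,0.5,-30,0,1],
    [0,0.8,-70,0,1],
    [0,1.1,-110,0,1],
    [5,1.1,-135,0,1],
    [15,1.1,-142,0,1],
    [25,1.1,-142,0,1],
    [32,1.1,-142,0,1],
    [32,1.1,-142,0,1]
  ]
}}

```text
time: 22.18
tool_pos: [0.6075, -0.1265, 0.2416]
tool_rot: [0.0, -0.707, 0.0, 0.708]
contact_force: [-0.0, 0.1, -0.8]
gripper_width: 0.0
```

Emit:
{"fn": "play_rows", "kwargs": {
  "plan": [
    [2,0,0,0,1],
    [4,0,0,0,1],
    [6,0,0,0,1],
    [8,0,0,0,1],
    [9,0,0,0,1],
    [10,0,0,0,1],
    [10,0,0,0,1]
  ]
}}

```text
time: 23.05
tool_pos: [0.6085, -0.1266, 0.2324]
tool_rot: [0.0, -0.707, 0.0, 0.707]
contact_force: [0.5, 0.3, 0.3]
gripper_width: -0.002
```

```bash
python3 g.py 0.609 -0.1265 0.235 0 1; python3 - <<'E'
from h import *
s=grab('side','s12'); P=world(s)
u,v=[int(x) for x in proj(s,(.609,-.1265,.245))]; print(u,v); print((P[v-14:v+12,u-10:u+11,2]*1000).round().astype(int))
E
```

```text
t 23.05 pos [ 608.5 -126.6  232.4] F [0.5 0.3 0.3] w -0.002 j [-0.32  0.03  1.59  0.    1.52  1.25]
axes [[-0.0, -0.0, -1.0], [0.0, -1.0, 0.0], [-1.0, -0.0, 0.0]]
shift [-2.6 -0.1 -0.5] turn [np.float64(3.1414), np.float64(-0.0002)]
277 138
[[ 336  342  345  345  346  340  336  338  310  309  305  318  320  321
   311  310  301  303    4    1    0]
 [  68  328  334  340  341  336  338  330  328  308  309  314  316  312
   309  303  305   -3    2   -2   -2]
 [  59   63  319  330  335  329  330  331  324  321  309  309  309  308
   304  303  296   -3    5    9    4]
 [  55   53   48  311  321  329  325  326  317  318  313  305  304  303
   298  297   -2   -6    1   -4    2]
 [  53   44   38   37   33  307  319  319  315  312  307  301  303  302
   295  292    2    2    2    3    5]
 [  48   40   35   31   35   24   18  312  312  305  307  295  299  294
   290  286    2    6   -1    4    1]
 [  48   34   32   27   22   14    6    9  287  306  291  286  291  287
   283  281    2    0   -1   -4    0]
 [  36   31   24   22   21    9    8  282  280  286  286  285  282  282
   281  282   -4 
[... 1301 characters left out ...]
0
   239  235  237    2    1   -2   -1]
 [ 174  174  171  171  169  172  228  230  234  235  235  236  236  234
   237  235  228    0    4   -2    6]
 [ 171  171  172  172  173  169  169  167  231  229  233  231  232  232
   230    0    2    3   -2    3   -3]
 [ 173  167  174  168  172  167  170  162  158  214  215  216  215    2
     0   -3    0    7    2   -2    3]
 [ 171  166  171  171  169  167  160  158  156  212  213  214  211    9
    -3   -3    5    7    1    2    0]
 [ 166  171  168  170  167  166  157  155  147  205  207  213  208   -2
    -1    3    6   -2   -1   -4   -3]
 [ 170  169  166  169  170  170  168  166  143  202  207  202  206    1
     2    0    1   -1    4    2   -1]]
```

Emit:
{"fn": "play_rows", "kwargs": {
  "plan": [
    [4,0,0,0,1],
    [8,0,0,0,1],
    [12,0,0,0,1],
    [15,0,0,0,1],
    [17,0,0,0,1],
    [17,0,0,0,1]
  ]
}}

```text
time: 23.85
tool_pos: [0.6085, -0.1266, 0.2153]
tool_rot: [0.0, -0.707, 0.0, 0.707]
contact_force: [-0.0, 0.2, -0.2]
gripper_width: 0.003
```

Emit:
{"fn": "play_rows", "kwargs": {
  "plan": [
    [1,0,0,0,1],
    [2,0,0,0,1],
    [3,0,0,0,1],
    [4,0,0,0,1],
    [4,0,0,0,1]
  ]
}}

```text
time: 24.48
tool_pos: [0.6087, -0.1267, 0.212]
tool_rot: [0.0, 0.707, -0.0, -0.707]
contact_force: [-1.4, -0.2, 5.0]
gripper_width: -0.002
```

Emit:
{"fn": "play_rows", "kwargs": {
  "plan": [
    [1,0,0,0,1],
    [2,0,0,0,1],
    [3,0,0,0,1],
    [4,0,0,0,1],
    [4,0,0,0,1]
  ]
}}

```text
time: 25.1
tool_pos: [0.6087, -0.1266, 0.2076]
tool_rot: [-0.0, 0.707, -0.0, -0.707]
contact_force: [-2.0, 0.1, 5.2]
gripper_width: -0.003
```

Emit:
{"fn": "play_rows", "kwargs": {
  "plan": [
    [1,0,0,0,1],
    [2,0,0,0,1],
    [3,0,0,0,1],
    [3,0,0,0,1]
  ]
}}

```text
time: 25.6
tool_pos: [0.6087, -0.1267, 0.2048]
tool_rot: [-0.0, 0.707, -0.0, -0.707]
contact_force: [-2.6, 0.1, 5.9]
gripper_width: -0.003
```

Emit:
{"fn": "play_rows", "kwargs": {
  "plan": [
    [0.7,0,0,0,1],
    [1.5,0,0,0,1],
    [1.5,0,0,0,1]
  ]
}}

```text
time: 25.98
tool_pos: [0.6087, -0.1267, 0.2034]
tool_rot: [-0.0, 0.707, -0.0, -0.707]
contact_force: [-2.4, 1.0, 6.6]
gripper_width: -0.005
```

Emit:
{"fn": "play_rows", "kwargs": {
  "plan": [
    [0.7,0,0,0,1],
    [1.5,0,0,0,1],
    [1.5,0,0,0,1]
  ]
}}

```text
time: 26.35
tool_pos: [0.6087, -0.1267, 0.202]
tool_rot: [-0.0, 0.707, -0.0, -0.707]
contact_force: [-2.5, 1.0, 6.2]
gripper_width: -0.003
```

Emit:
{"fn": "play_rows", "kwargs": {
  "plan": [
    [0.7,0,0,0,1],
    [1.4,0,0,0,1],
    [1.4,0,0,0,1]
  ]
}}

```text
time: 26.72
tool_pos: [0.6087, -0.1267, 0.2007]
tool_rot: [-0.0, 0.707, -0.0, -0.707]
contact_force: [-1.9, 1.5, 6.2]
gripper_width: 0.003
```

Emit:
{"fn": "play_rows", "kwargs": {
  "plan": [
    [0.7,0,0,0,1],
    [1.4,0,0,0,1],
    [1.4,0,0,0,1]
  ]
}}

```text
time: 27.1
tool_pos: [0.6087, -0.1267, 0.1994]
tool_rot: [-0.0, 0.707, -0.0, -0.707]
contact_force: [-2.4, 0.9, 7.4]
gripper_width: -0.003
```

Emit:
{"fn": "play_rows", "kwargs": {
  "plan": [
    [0.5,0,0,0,1],
    [1,0,0,0,1],
    [1,0,0,0,1]
  ]
}}

```text
time: 27.48
tool_pos: [0.6087, -0.1267, 0.1985]
tool_rot: [0.0, 0.707, -0.0, -0.707]
contact_force: [-2.6, 1.2, 7.7]
gripper_width: -0.001
```

Emit:
{"fn": "play_rows", "kwargs": {
  "plan": [
    [0.5,0,0,0,1],
    [1,0,0,0,1],
    [1,0,0,0,1]
  ]
}}

```text
time: 27.85
tool_pos: [0.6087, -0.1266, 0.1975]
tool_rot: [0.0, 0.707, -0.0, -0.707]
contact_force: [-2.3, 1.4, 6.8]
gripper_width: -0.003
```

Emit:
{"fn": "play_rows", "kwargs": {
  "plan": [
    [0.5,0,0,0,1],
    [1,0,0,0,1],
    [1,0,0,0,1]
  ]
}}

```text
time: 28.22
tool_pos: [0.6087, -0.1266, 0.1966]
tool_rot: [0.0, 0.707, -0.0, -0.707]
contact_force: [-3.2, 0.9, 7.1]
gripper_width: 0.001
```

Emit:
{"fn": "play_rows", "kwargs": {
  "plan": [
    [0.5,0,0,0,1],
    [1,0,0,0,1],
    [1,0,0,0,1]
  ]
}}

```text
time: 28.6
tool_pos: [0.6087, -0.1266, 0.1956]
tool_rot: [0.0, 0.707, -0.0, -0.707]
contact_force: [-2.7, 1.2, 7.6]
gripper_width: -0.004
```

Emit:
{"fn": "play_rows", "kwargs": {
  "plan": [
    [0.5,0,0,0,1],
    [1,0,0,0,1],
    [1,0,0,0,1]
  ]
}}

```text
time: 28.98
tool_pos: [0.6087, -0.1267, 0.1948]
tool_rot: [0.0, 0.707, -0.0, -0.707]
contact_force: [-3.7, 0.8, 7.6]
gripper_width: 0.005
```

Emit:
{"fn": "play_rows", "kwargs": {
  "plan": [
    [0.5,0,0,0,1],
    [1,0,0,0,1],
    [1,0,0,0,1]
  ]
}}

```text
time: 29.35
tool_pos: [0.6088, -0.1267, 0.1945]
tool_rot: [0.0, 0.707, -0.0, -0.707]
contact_force: [-5.6, 1.6, 10.1]
gripper_width: -0.003
```

Emit:
{"fn": "play_rows", "kwargs": {
  "plan": [
    [0.7,0,0,0,1],
    [1.5,0,0,0,1],
    [1.5,0,0,0,1]
  ]
}}

```text
time: 29.72
tool_pos: [0.6088, -0.1267, 0.194]
tool_rot: [0.0, 0.707, -0.0, -0.707]
contact_force: [-6.3, 1.7, 13.5]
gripper_width: -0.0
```

Emit:
{"fn": "play_rows", "kwargs": {
  "plan": [
    [0.8,0,0,0,1],
    [1.7,0,0,0,1],
    [2,0,0,0,1],
    [2,0,0,0,1]
  ]
}}

```text
time: 30.22
tool_pos: [0.6088, -0.1267, 0.1934]
tool_rot: [0.0, 0.708, -0.0, -0.707]
contact_force: [-9.3, 2.3, 18.8]
gripper_width: -0.002
```

Emit:
{"fn": "play_rows", "kwargs": {
  "plan": [
    [0,0,0,0,1],
    [0,0,0,0,1],
    [0,0,0,0,1],
    [0,0,0,0,1],
    [0,0,0,0,1],
    [0,0,0,0,1],
    [0,0,0,0,1],
    [0,0,0,0,1]
  ]
}}

```text
time: 31.22
tool_pos: [0.6089, -0.1267, 0.1934]
tool_rot: [0.0, 0.708, -0.0, -0.707]
contact_force: [-8.2, 2.9, 17.4]
gripper_width: -0.001
```

Emit:
{"fn": "play_rows", "kwargs": {
  "plan": [
    [0,0,0,0,1],
    [0,0,0,0,1],
    [0,0,0,0,1],
    [0,0,0,0,1]
  ]
}}

```text
time: 31.72
tool_pos: [0.6088, -0.1267, 0.1934]
tool_rot: [0.0, 0.708, -0.0, -0.707]
contact_force: [-9.2, 1.3, 17.9]
gripper_width: -0.003
```

Emit:
{"fn": "play_rows", "kwargs": {
  "plan": [
    [-2,0,0,0,1],
    [-6,0,0,0,1],
    [-11,0,0,0,1],
    [-16,0,0,0,1],
    [-21,0,0,0,1],
    [-26,0,0,0,1],
    [-35,0,0,0,1],
    [-50,0,0,0,1]
  ]
}}

```text
time: 32.72
tool_pos: [0.608, -0.1264, 0.2383]
tool_rot: [0.0, -0.706, -0.0, 0.708]
contact_force: [-0.8, 0.6, -1.5]
gripper_width: -0.0
```

Emit:
{"fn": "play_rows", "kwargs": {
  "plan": [
    [-15,0,5,0,1],
    [-20,0,30,0,1],
    [-20,0,70,0,1],
    [-20,0,110,0,1],
    [-20,0,140,0,1],
    [-20,0,145,0,1]
  ]
}}

```text
time: 33.48
tool_pos: [0.4628, -0.1266, 0.2603]
tool_rot: [-0.0, 0.708, -0.001, -0.706]
contact_force: [0.4, -0.1, 0.1]
gripper_width: 0.0
```

```bash
python3 - <<'E'
from h import *
s=grab('side','s13'); t=grab('top','t13'); P=world(s)
m=(P[...,2]>.19)&(P[...,2]<.26)&(np.hypot(P[...,0]-.607,P[...,1]+.125)<.02); print('head z',np.median(P[m][:,2]),m.sum())
m=(P[...,2]>.035)&(P[...,2]<.07)&(abs(P[...,0]-.525)<.02)&(abs(P[...,1]+.125)<.02); print('post',P[m].mean(0))
k=8
U=lambda f,a,b,c,d:cv2.resize(cv2.cvtColor(f['img'],cv2.COLOR_RGB2GRAY)[b:d,a:c],None,fx=k,fy=k,interpolation=cv2.INTER_CUBIC)
T=U(load('s11'),266,175,290,193)
r=cv2.matchTemplate(U(s,258,168,298,200),T,cv2.TM_CCOEFF_NORMED); print('vial/cup vs s11',cv2.minMaxLoc(r)[1],cv2.minMaxLoc(r)[3],'expect',(8*k,7*k))
# bystanders: image change vs start away from arm and press
for n,f in (('side',s),('top',t)):
    d=np.abs(f['img'].astype(int)-load(n[0]+'0')['img']).max(2)>40
    print(n,[(nm,int(d[v-12:v+12,u-12:u+12].sum())) for nm,(u,v) in ({'tall':(260,250),'amber':(204,192),'clear':(172,222),'beaker':(153,268),'jar':(236,338),'driver':(320,148),'spanner':(348,180)} if n=='side' else {'tall':(210,222),'amber':(225,136),'clear':(183,132),'beaker':(134,157),'jar':(126,263),'spanner':(366,243),'driver':(382,182)}).items()])
print(manip.state()['time'],manip.state()['contact_force'])
E
```

```text
head z 0.2353186084540087 110
post [ 0.5219688  -0.12422349  0.05580306]
vial/cup vs s11 0.9986802935600281 (64, 56) expect (64, 56)
side [('tall', 0), ('amber', 0), ('clear', 0), ('beaker', 0), ('jar', 0), ('driver', 68), ('spanner', 0)]
top [('tall', 0), ('amber', 0), ('clear', 0), ('beaker', 0), ('jar', 0), ('spanner', 28), ('driver', 81)]
33.575 [ 0.87832195 -0.44247084  0.62083388]
```

```bash
python3 - <<'E'
from h import *
for n,box in (('t',(374,152,392,210)),('t',(345,220,386,264)),('s',(300,136,340,160))):
    a,b,c,d=box; A=load(n+'0')['img']; B=load(n+'13')['img']
    r=cv2.matchTemplate(B[b-6:d+6,a-6:c+6],A[b:d,a:c],cv2.TM_CCOEFF_NORMED); print(n,box,cv2.minMaxLoc(r)[1],cv2.minMaxLoc(r)[3], A[b:d,a:c].mean(),B[b:d,a:c].mean())
manip.job_done()
E
```

```text
t (374, 152, 392, 210) 0.9875075221061707 (6, 6) 115.11366538952745 116.07630906768838
t (345, 220, 386, 264) 0.8009920716285706 (6, 6) 117.94253510716925 120.83037694013304
s (300, 136, 340, 160) 0.8490418791770935 (6, 6) 107.08298611111111 101.11041666666667
the job is handed in; nothing more can be done
```

The short vial's cap is crimped and I handed the job in. The last camera frame was at about 33.6 s, against the 72 s limit.

**Vial and carriage:** The vial went upright into the carriage cup; I felt its base touch the floor and saw it standing there in a picture. My first push rode on top of the post, because the closed fingertips sit about 25 mm above the reported TCP. I lowered them and pushed again. The carriage did not move while the push force rose to 9.5 N. Depth readings put the post 79.5 mm from where it started, which matches fully home.

**Plunger:** The force rose gently from about 5 to 7.6 N, then steeply at roughly 18 mm of travel. I held it for 1.5 s at about 18 N in total, which leaves an estimated 10 N on the stop (it should bear at least 4 N and no more than 25 N). There was also a sideways force of about 9 N during the hold, which I did not correct.

**Final checks:**
- **Plunger:** the head is fully up again, measured at 0.235 m with a noise of about 2 mm.
- **Vial and carriage:** the image match found the vial and cup exactly where they were before pressing, and the post had not moved.
- **Bottles, beaker, jar and tall vial:** no image change in either view.
- **Screwdriver and spanner:** they matched their starting positions with no shift. Two of the three matches were weaker (0.80 and 0.85), probably because of the arm's changed shadow. The arm was not near either of them.

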